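Take the yellow lens-case carrier off its safety hook

ROBOT

A 6-joint arm with a two-finger parallel gripper is mounted at the origin on the work surface. World frame = base frame: x ahead of the robot, y to its left, z up, the work surface at z = 0. Lengths are in mm, angles in rad, forces in N, time in s.
With the tool pointing down it reaches from about 325 to 875 mm from the base axis. Payload 4.4 kg.
Tool frame: the origin (TCP) lies on the centre line of the jaws, within the pads' length; the fingertips stand ahead of it and the grasp point (between the pads) lies 6 mm ahead of it (ctrl.tcp_to_tips is the z of the fingertips in the tool frame, in mm); z points along the fingers, y is the line along which they close (so a half turn about z gives the same grasp; the last joint's range is limited). The gripper opens to 85 mm and grips with 20 to 120 N. Pads are 22 mm wide; open, the fingers measure 114 mm over their backs; the gripper's body (76 mm by 85 mm) begins 54 mm behind the grasp point. The pads swing forward as they close: fully open they stand 13 mm farther back than shut.
Start: joints at [-1.325, 0.207, 1.542, -0, 1.393, -0.15], TCP at [222.208, -530.331, 256.282] pointing down, gripper open.
Joint ranges: [-2.73, 2.73], [-0.86, 2.22], [0.23, 2.46], [-1.11, 4.25], [0.08, 2.63], [-2.82, 2.82]. Speed limits (rad/s): [2.79, 2.79, 3.14, 3.14, 3.14, 3.14].

INTERFACE

Orientations are given as a 3x3 rotation matrix whose columns are the frame's x, y, z axes.
In Python, from plant import ctrl, sensors, optics gives the robot as it stands. Calls block until the motion is done:
- ctrl.move_ptp(position, orientation): joint-space move of the TCP to a pose.
- ctrl.move_l(position, rot=None, vel=150, threshold=None): straight line of the TCP; rot=None keeps the orientation; vel is the mean speed in mm/s. With threshold (N) it stops when the force on the tool has changed by that much, and returns True; else False.
- ctrl.set_joints(angles): joint-space move.
- ctrl.gripper_to(opening, force=None): finger opening in mm; force is the grip in N (None keeps the last); returns when the fingers have stopped.
- ctrl.hold(seconds).
- ctrl.solve_ik(position, orientation): joint angles nearest the present ones, or None.
- sensors.read_state(): the state.
- optics.grab_frame(name): name is "side" or "top" or "wrist"; returns (picture, depth): 384x512x3 uint8, red, green, blue; 384x512 float32, mm along the optical axis (not along the pixel's ray), 0 where there is no reading.
- optics.camera_params(name): a dict with "mtx" (3x3 intrinsics, pixels), "R" (3x3) and "t" (3): a world point X has camera coordinates R X + t; the wrist camera has in their place "T_tool_cam" (4x4, takes a point from camera to tool coordinates, whose origin is the TCP and whose axes are the flange's). Camera axes: x right, y down, z forward; pixel columns grow to the right and rows downward; lengths in mm; the calibration is good to about 2 mm. A picture is of the moment at which its call begins: read the wrist's pose just before it. camera_params takes no time and is no camera call.
A pose or a line that the arm cannot do raises ctrl.MotionError and nothing moves.
- ctrl.finish_job(): hands the job in; it is judged then, once.
The state is a dict: "t": time; "q": joint angles; "qvel": joint speeds; "tau": joint torques, N m; "eef_pos": TCP position; "eef_rot": TCP orientation; "force": force on the tool from outside, world axes, zero at the start; "wrist_torque": the same for the moment, N m; "grip_width": finger opening in mm; "grasp_force": force on a finger pad.
Only numpy, scipy, OpenCV 4.12 (cv2) and the standard library are available. Lean on these libraries where they do the work, as an engineer would, in place of code of your own. Each camera call takes 0.05 s, during which the arm holds its last target. There are 200 camera calls.

TASK

Take the carrier with the yellow lens case off its safety hook: use the carrier itself to press the hook's sprung red keeper back, then lift the carrier out past the hook's nose and draw it off. Set it down gently, standing upright on the floor of the aluminium tray, and let go; leave the blue carrier hanging undisturbed on its own hook.

Things in the scene. Friction and masses are not known exactly. Their poses are not given: they have to be found in the camera images.
- yellow_grip (a point): Centre of the yellow grip bar, 14 (x, pinch it) x 84 (y) x 22 mm, atop the yellow carrier (0.35 kg +-25 %). Crossbar (10 mm round, along y, rests on the hook) 72 mm below; yellow lens case 44 x 88 mm, top 167 and underside 207 mm below; side rods at y +-37. z up; x points to the hook's post, within 5 deg of the hook's x. Hangs 15 mm off the table, in any of 3 places.
- yellow_hook_seat (a point): On top of the fixed hook's level arm, 145 mm up, 14 wide; x: along arm to post (within 20 deg of robot +x). In mm: post x 75, top z 18; open tip x -22 to -14; nose from tip back over crossbar to x 6, z 14 to 20, blocks lifting. Red keeper's face at x 6, top z 24. Push crossbar centre to x 22 (14-32), lift 40 (28-52, case top must stay under lug at z -28), draw off along -x 120.
- yellow_keeper (a joint): Red sprung tongue, 28 mm wide, closing the yellow carrier's hook behind its nose; hinged 22 mm below the arm's top. Radians: 0 shut, grows as its top is pressed towards the post, stop 0.95; about 0.6 with the crossbar's centre at x = 22 mm. Crossbar pushes it back with 1 to 3 N; it springs shut when free.
- tray_floor (a point): Centre of the inner floor, 3 mm above the table, of the fixed low aluminium tray: 200 (its x) x 160 (its y) mm outside, walls 3 mm thick, rim 16 mm above the table. The carrier fits at any turn when put near the middle. The tray may be in any of the three places across the table.
- blue_grip (a point): Centre of the blue grip bar of the other carrier, alike but with blue case and grip, hanging on an alike hook with its own red keeper, in another of the three places (about 0.29 m apart across the table, 0.46 to 0.60 m ahead). To be left alone.
Not all that is in view belongs to the job. There is more than one size of the part that bears yellow_grip; the job needs the smaller.

How it is judged (in metres and radians):
On the way, in this order (a step that is already met when the one before it is completed fails the run):
1. the yellow carrier itself has pressed its hook's keeper back (more than 0.25 rad) while still on the hook (value of joint yellow_keeper above 0.25 rad and contact force between yellow and yellow_keeper above 0.2 N and z of yellow_grip in the frame of yellow_hook_seat below 0.11 m), for 0.1 s.
2. the yellow carrier is off its hook (its grip more than 75 mm to the side of the hook's seat) and the keeper has sprung shut (horizontal distance between yellow_grip and yellow_hook_seat above 0.075 m and value of joint yellow_keeper below 0.1 rad), for 0.1 s.
At the end, for the whole second after the job is handed in: The yellow carrier stands flat and upright (within 5 degrees, underside within 6 mm of the floor) inside the tray, released and at rest; its hook's keeper is shut; the blue carrier hangs where it was, within 30 mm (x of yellow_grip in the frame of tray_floor between -0.075 and 0.075 m and y of yellow_grip in the frame of tray_floor between -0.06 and 0.06 m and z of yellow_grip in the frame of tray_floor between 0.195 and 0.213 m and angle between yellow_grip's own z axis and vertical below 0.09 rad and linear speed of yellow below 0.02 m/s and value of joint yellow_keeper below 0.1 rad and distance of blue_grip from where it was at the start of the episode below 0.03 m); the robot touches nothing.
It fails at once if the blue carrier is disturbed (grip moved more than 40 mm) (distance of blue_grip from where it was at the start of the episode above 0.04 m).
It fails at once if the yellow carrier is dropped (falls freely at more than 0.7 m/s, about 25 mm) (linear speed of yellow above 0.7 m/s and contact force between the fingers and yellow below 0.1 N).
It also fails if it takes over 50 s, if anything falls off the work surface, if the arm or the gripper's body presses on something with over 40 N, if the wrist force passes 120 N, or if a joint passes its speed limit or range.

## Working session

There is one attempt and no reset: what is moved stays moved. The work goes in short steps, each a Python script; the robot and the scene stay as the last script left them, time stands still between calls to the robot, and variables do not carry over. Pictures are saved under pics/ and viewed, at most 10 in all, crops included, and the job is handed in when it is done.

```bash
mkdir -p pics; ls; cat > h.py <<'E'
import numpy as np, cv2
from plant import ctrl, sensors, optics
def cloud(name):
    st=sensors.read_state()
    img,d=optics.grab_frame(name); p=optics.camera_params(name)
    K=np.array(p["mtx"]); v,u=np.mgrid[0:d.shape[0],0:d.shape[1]]
    X=np.stack([(u-K[0,2])/K[0,0]*d,(v-K[1,2])/K[1,1]*d,d],-1)
    if "R" in p: W=(X-np.array(p["t"]))@np.array(p["R"])
    else:
        T=np.array(p["T_tool_cam"]); W=(X@T[:3,:3].T+T[:3,3])@np.array(st["eef_rot"]).T+np.array(st["eef_pos"])
    W[d==0]=np.nan
    return img,W
E
python3 - <<'E'
from h import *
for n in("side","top"):
    i,W=cloud(n); cv2.imwrite(f"pics/{n}0.png",i[:,:,::-1]); np.savez(f"{n}0.npz",i=i,W=W)
s=sensors.read_state(); print(s["t"],s["eef_rot"],ctrl.tcp_to_tips)
a=cv2.imread("pics/side0.png");b=cv2.imread("pics/top0.png")
E
```

```text
pics
0.1 [[ 9.22311338e-01  3.86447355e-01 -4.87364868e-04]
 [ 3.86447499e-01 -9.22309053e-01  2.08365196e-03]
 [ 3.55720760e-04 -2.11011676e-03 -9.99997710e-01]] 25.0
```

View pics/side0.png

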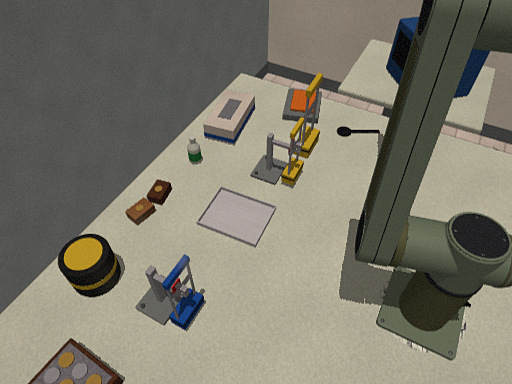

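View pics/top0.png

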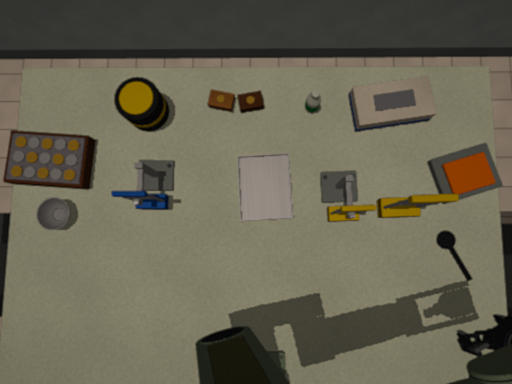

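Two candidates have the yellow grip. In the side view, the one at (297,130) hangs on the grey hook and the taller one at (315,88) stands free with no hook. In the top view they are at (355,209) and (435,199). The hooked, smaller one fits. The blue carrier is at side (178,270) and the tray at side (237,215). I'll confirm with a crop and measure.

```bash
python3 - <<'E'
from h import *
a=np.load("side0.npz");b=np.load("top0.npz")
c1=cv2.resize(a['i'][65:195,240:340],(400,520),interpolation=cv2.INTER_CUBIC)
c2=cv2.resize(b['i'][160:230,310:410],(400,280),interpolation=cv2.INTER_CUBIC)
c=np.zeros((520,800,3),np.uint8);c[:,:400]=c1;c[:280,400:]=c2
cv2.imwrite("pics/crop1.png",c[:,:,::-1])
for n,f in(("side",a),("top",b)):
    i,W=f['i'],f['W']; hsv=cv2.cvtColor(i,cv2.COLOR_RGB2HSV)
    H,S,V=[hsv[...,k].astype(int) for k in range(3)]
    for nm,m in(("yel",(H>18)&(H<32)&(S>150)&(V>60)),("blue",(H>100)&(H<125)&(S>140)&(V>50)),("red",((H<8)|(H>172))&(S>130)&(V>60))):
        m=m&np.isfinite(W[...,0])
        k,l,st,ce=cv2.connectedComponentsWithStats(m.astype(np.uint8))
        for j in range(1,k):
            if st[j,4]<12: continue
            P=W[l==j]; 
            if not(300<np.median(P[:,0])<800 and abs(np.median(P[:,1]))<600):continue
            print(n,nm,ce[j].round(),st[j,4],"min",np.percentile(P,3,0).round(),"max",np.percentile(P,97,0).round())
            if nm!="red":
                for lo,hi in((195,240),(240,330),(30,70)):
                    Q=P[(P[:,2]>lo)&(P[:,2]<hi)]
                    if len(Q)>8:
                        r=cv2.minAreaRect(Q[:,:2].astype(np.float32)); print("   z",lo,hi,len(Q),Q.mean(0).round(1),np.round(r[0],1),np.round(r[1],1),round(r[2],1), "ztop",np.percentile(Q[:,2],95).round(1))
# tray
i,W=b['i'],b['W']
P=W[150:225,235:297].reshape(-1,3);Q=P[(P[:,2]>7)&(P[:,2]<25)];print("tray rim",len(Q),cv2.minAreaRect(Q[:,:2].astype(np.float32)))
i,W=a['i'],a['W'];P=W[183:248,192:282].reshape(-1,3);Q=P[(P[:,2]>8)&(P[:,2]<22)];print("tray rim",len(Q),cv2.minAreaRect(Q[:,:2].astype(np.float32)))
E
```

```text
side yel [314.  85.] 187 min [ 505. -482.  259.] max [ 522. -378.  284.]
   z 240 330 184 [ 511.6 -422.2  276.5] [ 513.7 -431.8] [ 17.9 111. ] 1.5 ztop 283.2
side yel [297. 127.] 129 min [ 489. -346.  185.] max [ 516. -225.  235.]
   z 195 240 125 [ 494.1 -260.5  229.9] [ 495.2 -264.1] [13.8 85.4] 1.9 ztop 234.9
side yel [309. 141.] 322 min [ 486. -485.   10.] max [ 531. -374.   55.]
   z 30 70 249 [ 504.3 -432.    50.8] [ 508.7 -430.9] [ 52.3 117.1] 6.0 ztop 54.8
side yel [301. 137.] 14 min [ 524. -449.   49.] max [ 541. -397.   55.]
   z 30 70 14 [ 533.  -422.9   52.3] [ 533.3 -423.4] [ 3.6 58.6] 18.9 ztop 55.2
side yel [292. 171.] 305 min [ 473. -306.   24.] max [ 515. -221.   58.]
   z 30 70 273 [ 492.2 -257.4   51.9] [ 496.  -264.1] [44.7 89.2] 2.5 ztop 58.1
side yel [ 97. 280.] 225 min [754. 293.  51.] max [816. 394.  73.]
   z 30 70 202 [770.9 352.4  60.2] [777.7 348.1] [120.6  42.3] 65.6 ztop 68.6
side yel [ 66. 359.] 145 min [685. 521.  51.] max [714. 549.  57.]
   z 30 70 145 [699.3 535.5  54. ] [699.8 534.9] [32.7 31. ] 24.1 ztop 56.6
side yel [ 94. 379.] 94 min [597. 527.
[... 1820 characters left out ...]
89. -376.   14.] max [ 520. -374.   23.]
top blue [130. 194.] 160 min [524. 257. 225.] max [533. 334. 236.]
   z 195 240 160 [528.7 292.8 232.3] [528.5 295.9] [12.2 80.4] 2.2 ztop 236.2
top blue [161. 196.] 34 min [538. 256.  51.] max [550. 279.  58.]
   z 30 70 34 [544.7 266.1  54.7] [544.1 269.6] [26.9 12. ] 88.2 ztop 57.4
top blue [152. 205.] 193 min [509. 257.  48.] max [529. 333.  59.]
   z 30 70 193 [518.3 292.4  54.6] [520.3 297.2] [84.2 23.3] 90.0 ztop 58.6
tray rim 454 ((578.7603149414062, -34.14091491699219), (200.56259155273438, 161.0088348388672), 3.3592610359191895)
tray rim 430 ((582.28076171875, -81.93965148925781), (202.20513916015625, 255.88058471679688), 3.6861531734466553)
```

View pics/crop1.png

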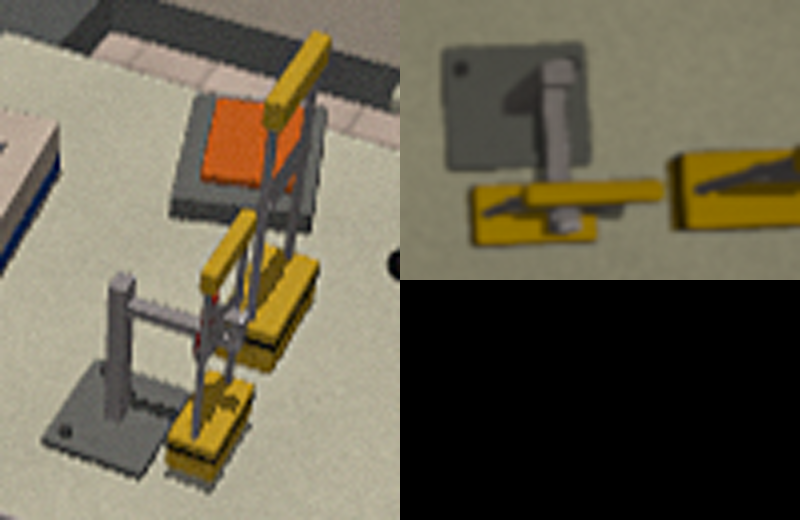

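The crop confirms it: the smaller yellow carrier hangs on the hook, and the taller one stands free on the right. Next I'll measure the hook axis and the bar yaw.

```bash
python3 - <<'E'
from h import *
for n in("side","top"):
    f=np.load(n+"0.npz"); i,W=f['i'],f['W']; hsv=cv2.cvtColor(i,cv2.COLOR_RGB2HSV).astype(int)
    reg=(W[...,0]>440)&(W[...,0]<640)&(W[...,1]>-310)&(W[...,1]<-225)
    P=W[reg&(hsv[...,1]<70)&(W[...,2]>139)&(W[...,2]<168)]
    arm=P[(P[:,0]>505)&(P[:,2]<150)];post=P[P[:,2]>157];post=post[post[:,0]>540];nose=P[(P[:,0]<500)&(P[:,2]>155)]
    for nm,Q in(("arm",arm),("post",post),("nose",nose)):
        if len(Q)>3: print(n,nm,len(Q),Q.mean(0).round(1),Q.min(0).round(),Q.max(0).round())
    if len(arm)>10:
        v=cv2.fitLine(arm[:,:2].astype(np.float32),cv2.DIST_HUBER,0,.01,.01).ravel();print("arm deg",np.degrees(np.arctan2(v[1]*np.sign(v[0]),abs(v[0]))),v)
    g=W[reg&(hsv[...,1]>150)&(W[...,2]>212)&(W[...,2]<240)]
    v=cv2.fitLine(g[:,:2].astype(np.float32),cv2.DIST_HUBER,0,.01,.01).ravel();print("grip",g.mean(0).round(1),"deg from y",np.degrees(np.arctan2(-v[0]*np.sign(v[1]),abs(v[1]))))
E
```

```text
side arm 94 [ 546.8 -260.4  144.4] [ 511. -273.  139.] [ 586. -250.  149.]
side post 31 [ 579.8 -259.7  162.3] [ 572. -274.  157.] [ 588. -249.  166.]
side nose 56 [ 489.9 -262.3  161.6] [ 476. -303.  155.] [ 500. -227.  167.]
arm deg 5.0466504 [ 9.9612343e-01  8.7966822e-02  5.4568298e+02 -2.5881644e+02]
grip [ 494.  -262.1  230. ] deg from y 0.68643826
top arm 129 [ 542.9 -261.6  145.4] [ 511. -269.  139.] [ 585. -250.  150.]
top post 53 [ 580.  -260.5  163. ] [ 572. -272.  158.] [ 587. -250.  168.]
top nose 31 [ 482.8 -263.5  164.7] [ 476. -272.  162.] [ 492. -227.  168.]
arm deg 4.319871 [ 9.9715906e-01  7.5324565e-02  5.4161725e+02 -2.6182126e+02]
grip [ 494.4 -264.3  231.8] deg from y 2.479595
```

```bash
cat >> h.py <<'E'
def R(deg,flip):
    a=np.radians(deg)+(np.pi if flip else 0); c,s=np.cos(a),np.sin(a)
    return np.array([[-s,c,0],[c,s,0],[0,0,-1.]])
def rep():
    s=sensors.read_state(); print("t%.2f"%s["t"],np.round(s["eef_pos"],1),"F",np.round(s["force"],1),"M",np.round(s["wrist_torque"],2),"w%.1f g%.1f"%(s["grip_width"],s["grasp_force"]),flush=True)
E
python3 - <<'E'
from h import *
q=sensors.read_state()["q"]
for fl in(0,1):
    for p in([375,-272,340],[495,-264.5,340],[495,-264.5,228],[579,-34,216],[579,-34,340]):
        r=ctrl.solve_ik(p,R(2,fl)); print(fl,p,None if r is None else np.round(r,2))
fl=min((0,1),key=lambda f:abs(ctrl.solve_ik([495,-264.5,340],R(2,f))[5]))
print("flip",fl)
ctrl.move_l([222,-530,340]); ctrl.move_ptp([400,-268,340],R(2,fl)); rep()
i,W=cloud("wrist"); cv2.imwrite("pics/wrist1.png",i[:,:,::-1]); np.savez("wrist1.npz",i=i,W=W)
hsv=cv2.cvtColor(i,cv2.COLOR_RGB2HSV).astype(int)
g=W[(hsv[...,0]>18)&(hsv[...,0]<32)&(hsv[...,1]>140)&(W[...,2]>205)&(W[...,2]<245)&(W[...,1]>-340)]
print(len(g)); t=g[g[:,2]>228]; print(t.mean(0),cv2.minAreaRect(t[:,:2].astype(np.float32)))
E
```

```text
0 [375, -272, 340] [-0.81 -0.09  1.69 -0.    1.55 -0.85]
0 [495, -264.5, 340] [-0.64  0.13  1.46 -0.    1.55 -0.68]
0 [495, -264.5, 228] [-0.64  0.2   1.61 -0.    1.33 -0.68]
0 [579, -34, 216] [-0.21  0.25  1.57 -0.    1.32 -0.24]
0 [579, -34, 340] [-0.21  0.17  1.42 -0.    1.56 -0.24]
1 [375, -272, 340] [-0.81 -0.09  1.69 -0.    1.55  2.29]
1 [495, -264.5, 340] [-0.64  0.13  1.46 -0.    1.55  2.46]
1 [495, -264.5, 228] [-0.64  0.2   1.61 -0.    1.33  2.46]
1 [579, -34, 216] None
1 [579, -34, 340] None
flip 0
t2.02 [ 399.7 -268.7  339.7] F [-0.4  0.1 -0.5] M [-0.01 -0.02 -0.06] w85.2 g0.0
2602
[ 494.41400821 -263.55066637  232.59460092] ((495.40234375, -266.75994873046875), (13.640486717224121, 83.9131088256836), 1.8866610527038574)
```

View pics/wrist1.png

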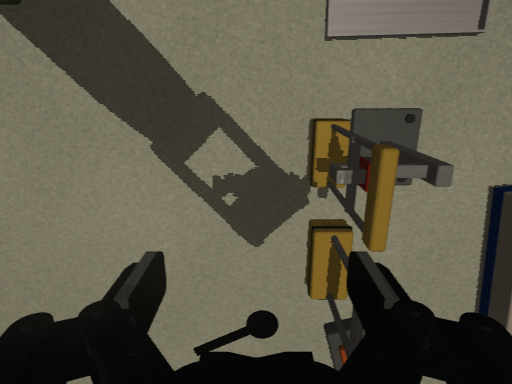

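The wrist view shows the grip bar at (382,195), the nose tip at (340,176), the keeper at (366,175) and the post at (445,176). The grip pose agrees with the earlier one: (495,-265), yaw about 2°. I'll get the hook axis from this frame, then grasp.

```bash
python3 - <<'E'
from h import *
f=np.load("wrist1.npz");W=f['W'];hsv=cv2.cvtColor(f['i'],cv2.COLOR_RGB2HSV).astype(int)
m=(hsv[...,1]<70)&(W[...,2]>139)&(W[...,2]<170); m[:155]=0;m[190:]=0;m[:,:325]=0;m[:,460:]=0
P=W[m]; r=P[P[:,2]>156]
for lo,hi in((470,505),(505,565),(568,600)):
    Q=P[(P[:,0]>lo)&(P[:,0]<hi)]; Q=Q[Q[:,2]>(157 if lo!=505 else 139)]
    if len(Q):print(len(Q),np.median(Q,0).round(1),Q.min(0).round(1),Q.max(0).round(1))
g=[495,-265.2]; T=R(2,0)
ctrl.move_l([*g,340],T); ctrl.move_l([*g,260]); 
print(ctrl.move_l([*g,228.5],vel=60,threshold=6)); rep()
ctrl.gripper_to(5,40); rep()
i,_=cloud("side"); cv2.imwrite("pics/side1.png",cv2.resize(i[60:210,220:400],(720,600))[:,:,::-1])
E
```

```text
450 [ 488.4 -264.1  165.1] [ 475.9 -272.   157.1] [ 503.1 -250.1  167.3]
311 [ 554.  -261.8  145.2] [ 541.5 -269.   139.9] [ 565.  -255.2  147.9]
429 [ 579.1 -260.7  163. ] [ 572.1 -272.4  157. ] [ 589.8 -250.2  165.3]
False
t4.21 [ 495.  -265.2  228.3] F [ 0.1 -0.5  0.4] M [-0.01  0.04  0.  ] w85.6 g0.0
t4.86 [ 495.4 -265.3  228.8] F [ 0.8  0.6 -0.2] M [ 0.01 -0.26  0.02] w13.4 g43.2
```

View pics/side1.png

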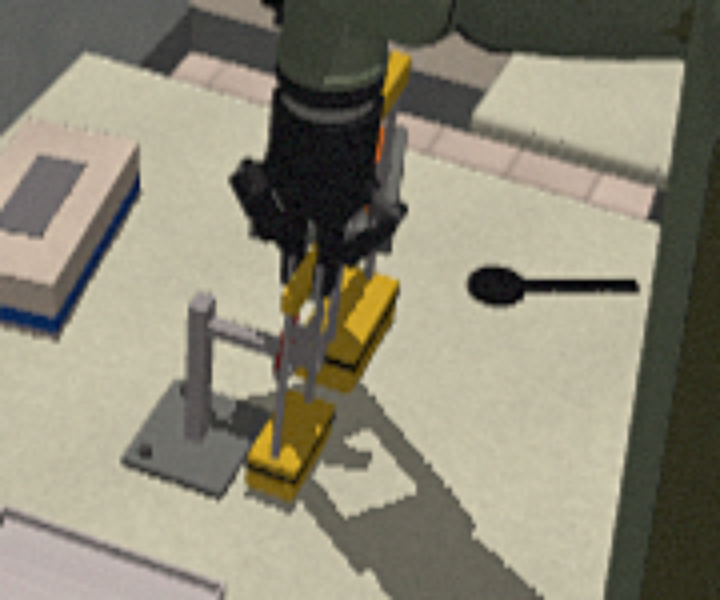

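Held: the jaws show 13.4 mm on the 14 mm bar, still on the hook. The hook axis is about 2° and the seat is near x = 497, so I push 24 mm.

```bash
python3 - <<'E'
from h import *
d=np.array([np.cos(np.radians(2.2)),np.sin(np.radians(2.2)),0])
p=np.array([495.2,-265.2,228.5])
ctrl.move_l(p+[0,0,1.5],vel=20); rep()
p=p+[0,0,1.5]
for k in(8,16,24):
    hit=ctrl.move_l(p+d*k,vel=30,threshold=15); print(k,hit); rep()
    if hit: break
ctrl.hold(.3)
i,W=cloud("side"); cv2.imwrite("pics/side2.png",cv2.resize(i[80:190,240:360],(654,600))[:,:,::-1])
hsv=cv2.cvtColor(i,cv2.COLOR_RGB2HSV).astype(int)
m=((hsv[...,0]<8)|(hsv[...,0]>172))&(hsv[...,1]>110)&(W[...,1]>-300)&(W[...,1]<-220)&(W[...,2]>100); print(W[m].round())
E
```

```text
t5.16 [ 494.4 -264.8  228.9] F [ 0.9  0.6 -4. ] M [-0.02  0.01 -0.01] w13.2 g42.7
8 False
t5.58 [ 502.9 -264.6  229.4] F [-1.7 -0.4 -3.3] M [ 0.06  0.3  -0.03] w13.4 g42.5
16 False
t5.99 [ 511.5 -264.6  230.2] F [-2.4  1.1 -2.9] M [ 0.02  0.36 -0.02] w13.3 g42.6
24 False
t6.41 [ 519.7 -264.4  230.4] F [-1.5  0.6 -2.7] M [ 0.02  0.27 -0.01] w13.2 g42.8
[[ 549. -243.  448.]
 [ 482. -268.  342.]
 [ 483. -270.  336.]
 [ 529. -246.  292.]
 [ 538. -246.  274.]
 [ 532. -278.  155.]
 [ 530. -273.  155.]
 [ 526. -274.  157.]
 [ 529. -272.  153.]
 [ 527. -277.  149.]
 [ 541. -270.  145.]
 [ 526. -266.  154.]
 [ 533. -251.  160.]
 [ 515. -231.  183.]
 [ 517. -255.  141.]
 [ 514. -240.  151.]
 [ 516. -253.  139.]
 [ 514. -258.  136.]
 [ 514. -251.  138.]
 [ 513. -256.  134.]
 [ 510. -250.  136.]
 [ 510. -259.  128.]
 [ 511. -252.  130.]
 [ 509. -257.  126.]
 [ 510. -250.  128.]
 [ 508. -255.  124.]
 [ 506. -257.  123.]]
```

View pics/side2.png

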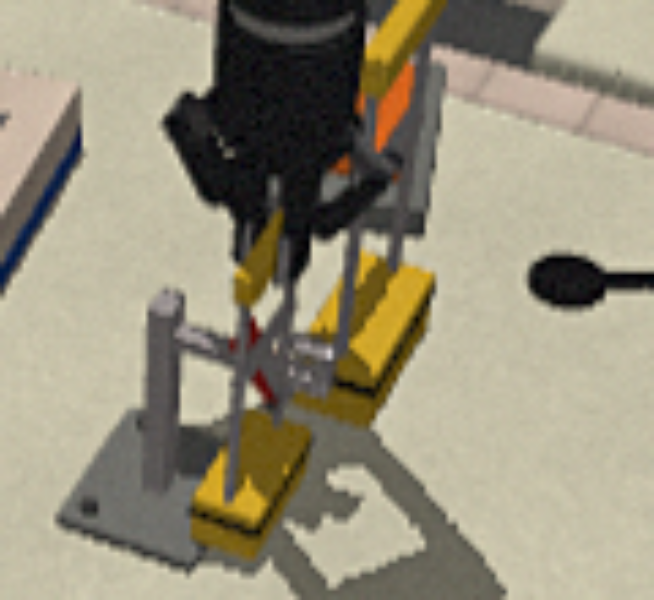

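The keeper is leaning back: the red band runs (240,340) to (270,395) in the crop, about 0.65 rad. The nose is free of the crossbar. I'll lift and draw off.

```bash
python3 - <<'E'
from h import *
d=np.array([np.cos(np.radians(2.2)),np.sin(np.radians(2.2)),0])
p=np.array([495.2,-265.2,268.5])
h=ctrl.move_l(p+d*24,vel=50,threshold=15); print(h); rep()
if not h:
    h=ctrl.move_l(p-d*97,vel=80,threshold=12); print(h); rep()
i,W=cloud("side"); np.savez("side3.npz",i=i,W=W); cv2.imwrite("pics/side3.png",cv2.resize(i[80:280,200:400],(600,600))[:,:,::-1])
E
```

```text
False
t7.67 [ 519.  -264.1  268.1] F [ 0.3  0.1 -3.8] M [0.02 0.   0.02] w13.3 g42.6
False
t9.33 [ 398.7 -268.9  268.5] F [-0.   1.5 -3.6] M [-0.06  0.07 -0.  ] w13.1 g42.6
```

View pics/side3.png

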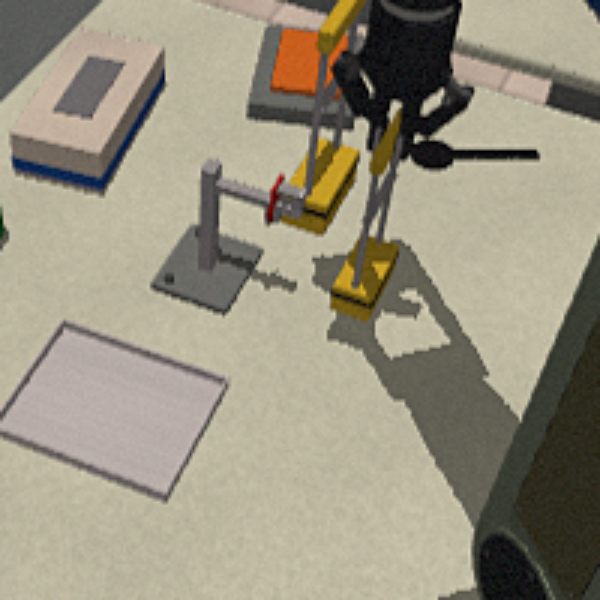

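The carrier is off the hook and the keeper has sprung shut (red upright at (275,200)). Next is the tray.

```bash
python3 - <<'E'
from h import *
ctrl.move_l([420,-34,270],vel=150); ctrl.move_l([577,-34,270],vel=120); 
ctrl.move_l([577,-34,226],vel=60); ctrl.hold(.4); rep()
h=ctrl.move_l([577,-34,213],vel=12,threshold=2.5); print(h); rep()
i,W=cloud("side"); cv2.imwrite("pics/side4.png",cv2.resize(i[80:280,170:370],(600,600))[:,:,::-1])
E
```

```text
t13.85 [577.1 -34.  226.2] F [-0.6 -0.5 -3.8] M [-0.01 -0.   -0.03] w13.0 g42.6
True
t14.58 [577.  -33.7 217.1] F [0.4 1.3 4.7] M [ 0.07 -0.07  0.02] w13.0 g43.9
```

View pics/side4.png

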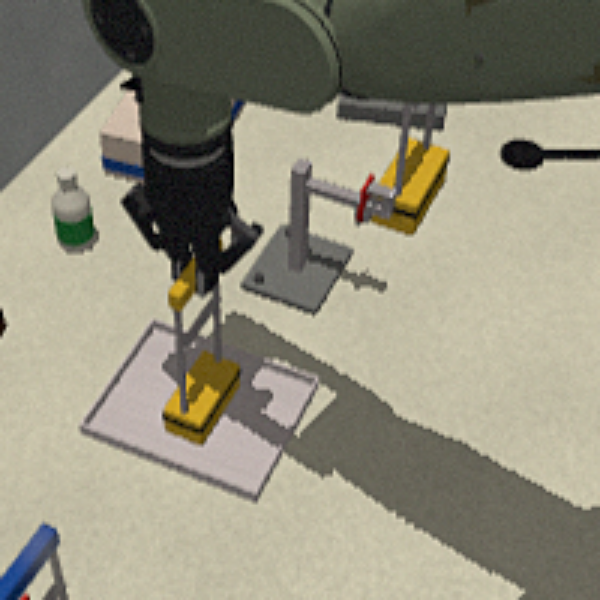

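Contact came at tcp z = 217, against 216.5 predicted. The carrier stands mid-tray, with its case at (200,400) in the crop. I'll release and retreat.

```bash
python3 - <<'E'
from h import *
ctrl.gripper_to(30); rep(); ctrl.gripper_to(80); rep()
ctrl.move_l([577,-34,340],vel=100); ctrl.move_l([420,-34,340]); ctrl.hold(.5); rep()
i,W=cloud("side"); cv2.imwrite("pics/side5.png",i[:,:,::-1])
hsv=cv2.cvtColor(i,cv2.COLOR_RGB2HSV).astype(int)
P=W[(hsv[...,0]>18)&(hsv[...,0]<32)&(hsv[...,1]>150)&(abs(W[...,1]+34)<80)&(abs(W[...,0]-578)<100)]
for lo,hi in((190,235),(35,60)):
    Q=P[(P[:,2]>lo)&(P[:,2]<hi)]; print(len(Q),Q.mean(0).round(1),cv2.minAreaRect(Q[:,:2].astype(np.float32)),np.percentile(Q[:,2],95))
E
```

```text
t14.94 [574.8 -33.6 214.2] F [ 0.2 -0.4  0.7] M [-0.   -0.02 -0.02] w30.4 g0.0
t15.48 [575.3 -33.6 214.8] F [-0.3  0.8 -0.6] M [-0.05  0.04  0.07] w80.1 g0.0
t18.58 [420.1 -34.  339.9] F [-0.   0.2 -0.5] M [ 0.06 -0.03 -0.03] w80.2 g0.0
173 [574.5 -30.8 217.5] ((576.353515625, -34.09825134277344), (14.4241361618042, 84.0215072631836), 3.3258273601531982) 223.04254703933015
313 [574.4 -32.3  42.5] ((576.2831420898438, -33.54758834838867), (43.94740676879883, 89.78005981445312), 3.56684947013855) 45.79690119002497
```

View pics/side5.png

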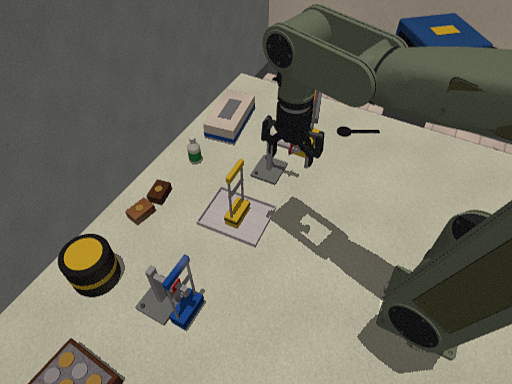

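The carrier stands upright mid-tray at (236,195): the grip centre and the case centre agree to 1 mm. The blue carrier is unmoved at (178,270).

```bash
python3 -c "
from h import *
print(ctrl.finish_job())"
```

```text
the job is handed in; nothing more can be done
None
```

The job is handed in: the yellow carrier came off its hook with the keeper sprung shut behind it and stands released and upright mid-tray, and the blue carrier still hangs on its own hook; the judge's verdict was not shown.

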